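Make up the ring-check kit and the cap-sealing kit

TASK

Make up the two kits from the loose stock on the left of the bench. The green tray is the ring-check kit: put the white moulded ring with the toothed edge and the plain smooth steel ring gauge flat in the middle of its two pockets, one in each (either way round), and lay the black-and-white marker in the middle of its pen rest. The yellow tray is the cap-sealing kit: put the white moulded cap (open side up, as it stands) and the roll of black tape flat in the middle of its two pockets, one in each (either way round), and leave its pen rest empty; leave the red pen and the tan tape roll where they are.

Things in the scene. Friction and masses are not known exactly. Their poses are not given: they have to be found in the camera images.
- green_tray: Green fixed tray, 194 (x) x 125 mm (y), origin mid-underside, z up. Floor 3 mm thick, rims and webs 8 mm high. Pockets 80 x 80 mm, grey floor, centres x = +52 and -52, y = +17.5 mm. Pen rest along x, centre x = 0, y = -42.5 mm (robot's right side): 45-degree V blocks at x = +38, -38, 10 mm thick, 20 mm high, 28 mm wide at top; a marker in them has its underside at z = 9 mm. For ring, gauge, marker.
- yellow_tray: Yellow fixed tray, 194 (x) x 125 mm (y), origin mid-underside, z up. Floor 3 mm thick, rims and webs 8 mm high. Pockets 80 x 80 mm, grey floor, centres x = +52 and -52, y = +17.5 mm. Pen rest along x, centre x = 0, y = -42.5 mm (robot's right side): 45-degree V blocks at x = +38, -38, 10 mm thick, 20 mm high, 28 mm wide at top; a marker in them has its underside at z = 9 mm. For cap, black tape.
- moulded_ring: White plastic open ring with a toothed upper edge, 64 mm across, 18 mm high, lying flat. Origin: centre of its underside, z up. Rigid and treated as solid (fingers cannot go inside it); grasp across the outside.
- ring_gauge: Plain smooth thick-walled ring of pale steel, 60 mm across, 16 mm high, lying flat, 0.19 kg. Origin: centre of its underside, z up. Treated as solid; grasp across the outside.
- moulded_cap: White plastic cap like a small bowl, 50 mm across the upper rim, narrower at the foot, 21 mm high, standing with the open side up. Origin: centre of its underside, z up. Treated as solid; grasp across the outside.
- black_tape: Roll of black tape with a tan core, 62 mm across, 19 mm high, lying flat. Origin: centre of its underside, z up. Treated as solid; grasp across the outside.
- marker: Marker pen, white barrel and black cap, 135 mm long along its own y, 17 mm across, lying on its side. Origin: on its underside at mid length as it first lies (8 mm below its axis).
- red_pen: Thin red pen, 145 mm long (its y), 12 mm wide, 9 mm high, lying loose to the right of the trays. Not part of any kit: stays where it is. Origin: centre of its underside.
- tan_tape: Large tan tape roll, 98 mm across, 25 mm high, lying loose behind the work. Not part of any kit: stays where it is. Origin: centre of its underside.
Things that resemble listed ones, but are neither listed nor needed, are in the scene too. Of the things like the marker, leave any that is pink; of the rest the larger one is meant. Leave any blue look-alike of the moulded_ring alone.

How it is judged:
At the end, for the whole second after the job is handed in: Ring and gauge in the green tray's pockets, cap and black tape in the yellow tray's, one each, flat on the floor, within 18 mm of pocket centre along each tray axis; marker in the green V blocks, within 25 mm of mid rest and 0.12 rad of its direction; all released, at rest ((((x of moulded_ring in the frame of green_tray between 0.034 and 0.07 m and y of moulded_ring in the frame of green_tray between -0.0005 and 0.0355 m and z of moulded_ring in the frame of green_tray between 0.001 and 0.007 m and angle between moulded_ring's own z axis and vertical below 0.12 rad) and (x of ring_gauge in the frame of green_tray between -0.07 and -0.034 m and y of ring_gauge in the frame of green_tray between -0.0005 and 0.0355 m and z of ring_gauge in the frame of green_tray between 0.001 and 0.007 m and angle between ring_gauge's own z axis and vertical below 0.12 rad)) or ((x of moulded_ring in the frame of green_tray between -0.07 and -0.034 m and y of moulded_ring in the frame of green_tray between -0.0005 and 0.0355 m and z of moulded_ring in the frame of green_tray between 0.001 and 0.007 m and angle between moulded_ring's own z axis and vertical below 0.12 rad) and (x of ring_gauge in the frame of green_tray between 0.034 and 0.07 m and y of ring_gauge in the frame of green_tray between -0.0005 and 0.0355 m and z of ring_gauge in the frame of green_tray between 0.001 and 0.007 m and angle between ring_gauge's own z axis and vertical below 0.12 rad))) and (((x of moulded_cap in the frame of yellow_tray between 0.034 and 0.07 m and y of moulded_cap in the frame of yellow_tray between -0.0005 and 0.0355 m and z of moulded_cap in the frame of yellow_tray between 0.001 and 0.007 m and angle between moulded_cap's own z axis and vertical below 0.12 rad) and (x of black_tape in the frame of yellow_tray between -0.07 and -0.034 m and y of black_tape in the frame of yellow_tray between -0.0005 and 0.0355 m and z of black_tape in the frame of yellow_tray between 0.001 and 0.007 m and angle between black_tape's own z axis and vertical below 0.12 rad)) or ((x of moulded_cap in the frame of yellow_tray between -0.07 and -0.034 m and y of moulded_cap in the frame of yellow_tray between -0.0005 and 0.0355 m and z of moulded_cap in the frame of yellow_tray between 0.001 and 0.007 m and angle between moulded_cap's own z axis and vertical below 0.12 rad) and (x of black_tape in the frame of yellow_tray between 0.034 and 0.07 m and y of black_tape in the frame of yellow_tray between -0.0005 and 0.0355 m and z of black_tape in the frame of yellow_tray between 0.001 and 0.007 m and angle between black_tape's own z axis and vertical below 0.12 rad))) and x of marker in the frame of green_tray between -0.025 and 0.025 m and y of marker in the frame of green_tray between -0.055 and -0.03 m and z of marker in the frame of green_tray between 0.004 and 0.03 m and angle between the y axis of marker and the x axis of green_tray, either way round below 0.12 rad and linear speed of each of moulded_ring, ring_gauge, moulded_cap, black_tape, marker below 0.02 m/s); the robot touches nothing.
It fails at once if the red pen is moved by more than 20 mm (distance of red_pen from where it was at the start of the episode above 0.02 m).
It fails at once if the tan tape roll is moved by more than 20 mm (distance of tan_tape from where it was at the start of the episode above 0.02 m).
It also fails if it takes over 112 s, if anything falls off the work surface, if the arm or the gripper's body presses on something with over 40 N, if the wrist force passes 120 N, or if a joint passes its speed limit or range.

ROBOT

A 7-joint arm with a two-finger parallel gripper is mounted at the origin on a cart in front of the work surface, level with it; the furniture and walls round the work are solid. World frame = base frame: x ahead of the robot, y to its left, z up, the work surface at z = 0. Lengths are in m, angles in rad, forces in N, time in s.
With the tool pointing down it reaches from about 0.425 to 0.875 m from the base axis. Payload 4.7 kg.
Tool frame: the origin (TCP) lies on the centre line of the jaws, within the pads' length; the fingertips stand ctrl.tcp_to_tips ahead of it and the grasp point (between the pads) lies 2 mm behind it (ctrl.tcp_to_tips is the distance from the TCP to the fingertips, in m); z points along the fingers, y is the line along which they close (so a half turn about z gives the same grasp; the last joint's range is limited). The gripper opens to 87 mm and grips with 3 to 60 N. Pads are 19 mm wide; open, the fingers measure 117 mm over their backs; the gripper's body (75 mm by 190 mm) begins 51 mm behind the grasp point.
Start: joints at [1.216, 0.321, -0.07, 1.45, 0.023, 1.371, -0.057], TCP at [0.234, -0.606, 0.24] pointing down, gripper open.
Joint ranges: [-2.86, 2.86], [-0.3, 2.09], [-1.38, 1.24], [0.06, 2.45], [-1.56, 4.7], [0.09, 2.05], [-2.69, 2.69]. Speed limits (rad/s): [2.57, 2.57, 3.14, 3.14, 3.14, 3.14, 3.14].

INTERFACE

Orientations are given as a rotation vector (axis times angle).
In Python, from bench import ctrl, optics, close_job gives the robot as it stands.
- The arm moves only by the shell command python3 -m inch 'ROWS' [OPENING] [FORCE]. ROWS is JSON, a list of rows, each a list of 2 entries, a list of its own where there are three numbers: the shift along the tool's x, y, z in mm, then the turn, a rotation vector about the tool's x, y, z in degrees. In form: [[[x, y, z], [ax, ay, az]], ...]. A call has exactly 10 rows; each row shifts and turns the commanded pose from where the row before left it, along the tool's axes as they then stand; what a row does not reach is not made up. A row lasts 1/10 s, in which the tool goes at most 50 mm and 8.59 degrees, less where a joint would pass 70% of its speed; a pose out of reach is approached as far as the arm can. A call is refused whole if a number of a shift passes 50 or a number of a turn 8.59, either way. A call with a gripper value outside its range is refused whole. OPENING is the closure, from 0 (fully open) to 1 (shut), set as the call begins (- or left out, the last holds). The fingers move at their own pace and stop on an object; FORCE is the grip in N (left out, the last holds). Time passes only in rows, so rows that do not move let the fingers close, or fill a call up. It gives the time, the measured TCP pose, the force and the opening at its end, in the units of the state.
- ctrl.get_state(): the state, without advancing time (a new reading comes with each control period).
- optics.get_image(name): name is "scene" or "top"; returns a dict with "image" (400x640x3 uint8, red, green, blue), "fx", "fy", "cx", "cy" (pixels), "R" (3x3) and "t" (3): a world point X has camera coordinates R X + t. Camera axes: x right, y down, z forward; pixel columns grow to the right and rows downward; lengths in m; the calibration is good to about 2 mm. A picture is of the moment at which its call begins. There is no depth.
- close_job(): hands the job in, once; it reports no verdict.
The state is a dict: "time": time; "joint_positions": joint angles; "qd": joint speeds; "joint_torque": joint torques, N m; "position": TCP position; "tool_rot": TCP orientation; "ft_force": force on the tool from outside, world axes, zero at the start; "torque": the same for the moment, N m; "grip_width": opening from 0.0 (shut) to 1.0 (fully open).
Only numpy, scipy, OpenCV 4.12 (cv2) and the standard library are available. Lean on these libraries where they do the work, as an engineer would, in place of code of your own. Each camera call takes 0.05 s, during which the arm holds its last target. There are 200 camera calls.

## Working session

There is one attempt and no reset: what is moved stays moved. The work goes in short steps, Python scripts to look and compute and a shell command to move; the robot and the scene stay as the last step left them, time stands still between calls to the robot, and variables do not carry over. Pictures are saved under pics/ and viewed, on a budget of 14 in all, crops included, one or two more only if the job needs it, and the job is handed in when it is done.

```bash
ls; mkdir -p pics; python3 - <<'E'
from bench import ctrl, optics
import cv2,numpy as np
s=ctrl.get_state();print(s, ctrl.tcp_to_tips)
for n in("scene","top"):
    d=optics.get_image(n);cv2.imwrite(f"pics/{n}0.png",d["image"][:,:,::-1]);print(n,d["fx"],d["fy"],d["cx"],d["cy"],d["R"],d["t"])
E
```

```text
pics
{'time': 0.0, 'joint_positions': array([ 1.21609483,  0.3218161 , -0.07007256,  1.4516671 ,  0.02260868,
        1.37079967, -0.05688435]), 'qd': array([-3.75018028e-04,  2.43261196e-04,  4.71755089e-05,  3.53721766e-04,
       -9.07685321e-04, -2.24667785e-04,  3.98457523e-04]), 'joint_torque': array([ 5.02724124e-04, -4.91292429e+01, -4.03718837e-01, -3.12524736e+01,
       -6.39852695e-02,  4.38840862e-02,  1.73047692e-04]), 'position': array([ 0.23408136, -0.60583096,  0.23846984]), 'tool_rot': array([-3.08650413e+00, -5.75751585e-01,  7.17806390e-04]), 'ft_force': array([-0.45964925,  0.91136529,  0.90843549]), 'torque': array([ 0.00841201,  0.00064524, -0.0285043 ]), 'grip_width': 0.9951313605836462} 0.017
scene 511.70966911069905 511.70966911069905 317.80587806495055 200.24415487153206 [[-0.87044379 -0.49219205  0.00863643]
 [-0.35891293  0.62253637 -0.6954351 ]
 [ 0.33691114 -0.60843689 -0.71853701]] [0.52033403 0.20662506 1.08314589]
top 440.66339122560015 440.66339122560015 318.02472422702607 207.78414653254586 [[ 0.02775206 -0.99948111 -0.0163506 ]
 [-0.98148098 -0.02414351 -0.19003203]
 [ 0.18953867  0.02132158 -0.98164173]] [0.04035988 0.56656487 1.19045507]
```

View pics/scene0.png

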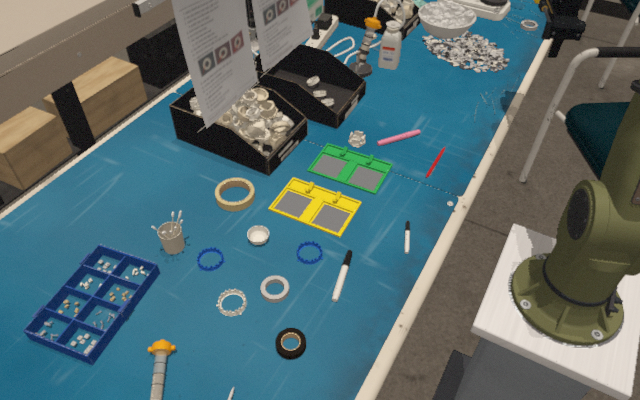

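View pics/top0.png

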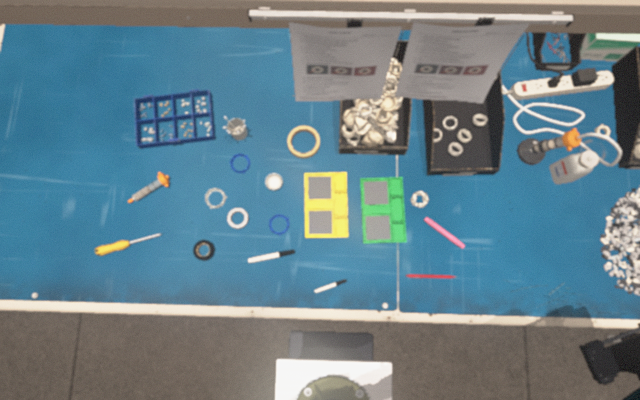

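The scene view shows the stock: toothed ring (232,302), gauge (275,288), tape (291,343), cap (258,235), large marker (342,275), yellow tray (316,206), green tray (350,168). In the top view these are ring (216,198), gauge (237,218), tape (204,250), cap (274,181), marker (270,257), yellow tray (326,205) and green tray (383,210).

```bash
cat > h.py <<'E'
from bench import ctrl, optics
import cv2,numpy as np
from scipy.spatial.transform import Rotation as Ro
def cast(d,uv,z):
    R=np.array(d["R"]);t=np.array(d["t"]);c=-R.T@t
    r=R.T@np.array([(uv[0]-d["cx"])/d["fx"],(uv[1]-d["cy"])/d["fy"],1])
    return c+r*(z-c[2])/r[2]
def proj(d,X):
    p=np.array(d["R"])@np.array(X)+np.array(d["t"]);return d["fx"]*p[0]/p[2]+d["cx"],d["fy"]*p[1]/p[2]+d["cy"]
def mask(im,kind):
    h=cv2.cvtColor(im,cv2.COLOR_RGB2HSV);H,S,V=[h[:,:,i].astype(int) for i in range(3)]
    if kind=="green":m=(H>45)&(H<85)&(S>120)
    elif kind=="yellow":m=(H>20)&(H<36)&(S>120)&(V>120)
    else:m=~((H>90)&(H<125)&(S>110)&(V>70)) # not bench blue
    return m.astype(np.uint8)
def blob(d,kind,uv):
    """hull of the component nearest uv"""
    m=mask(d["image"],kind);n,l,s,_=cv2.connectedComponentsWithStats(m)
    ys,xs=np.nonzero(m&(np.isin(l,[i for i in range(n) if s[i,4]>25])));i=np.argmin((xs-uv[0])**2+(ys-uv[1])**2)
    pts=np.argwhere(l==l[ys[i],xs[i]])[:,::-1]
    return cv2.convexHull(pts.astype(np.float32))
def world(d,kind,uv,z):
    return np.array([cast(d,p,z)[:2] for p in blob(d,kind,uv)[:,0]],np.float32)
E
python3 - <<'E'
from h import *
T=optics.get_image("top");S=optics.get_image("scene")
for n,k,a,b,h in [("ring","o",(216,198),(232,302),.009),("gauge","o",(237,218),(275,288),.008),("tape","o",(204,250),(291,343),.0095),("cap","o",(274,181),(258,235),.016),("marker","o",(270,257),(342,275),.008),("small","o",(330,286),(407,235),.006),("yellow","yellow",(326,205),(316,206),.008),("green","green",(383,210),(350,168),.008)]:
    for d,uv in((T,a),(S,b)):
        w=world(d,k,uv,h);r=cv2.minAreaRect(w*1000);x,y,W,Hh=cv2.boundingRect((w*1000))if 0 else(0,0,0,0)
        print(n,np.round(r[0],1),np.round(r[1],1),round(r[2],1), np.round((w.min(0)+w.max(0))*500,1))
E
```

```text
ring [597.  362.2] [67.6 66.1] 47.0 [596.1 360.4]
ring [599.2 360.9] [62.2 67.6] 29.8 [598.8 360.8]
gauge [538.3 292.7] [66.  64.7] 3.3 [538.3 292.6]
gauge [540.6 288.1] [62.2 68.2] 29.8 [540.6 287.9]
tape [441.9 383.5] [60.7 56.7] 73.5 [441.8 383.4]
tape [444.4 379.7] [56.8 64.1] 30.5 [444.2 380.1]
cap [648.8 189.8] [58.1 56.3] 2.5 [648.8 189.8]
cap [650.6 187.1] [51.6 57.1] 29.9 [651.3 186.7]
marker [430.4 190. ] [ 22.6 140.8] 12.8 [429.7 190.4]
marker [432.4 185.4] [ 17.6 141.8] 13.3 [431.8 185.8]
small [349.5  17.3] [18.6 99.6] 19.7 [349.4  17.4]
small [352.2  13.8] [13.  99.1] 20.0 [352.2  14.4]
yellow [584.8  33.7] [191.7 122.1] 1.9 [584.5  34. ]
yellow [586.9  32.3] [194.5 132.2] 2.7 [586.7  33.4]
green [ 574.7 -132.8] [195.5 126.5] 3.2 [ 576.6 -133. ]
green [ 576.2 -136.3] [195.6 137.6] 3.2 [ 576.1 -134.8]
```

```bash
cat > n.py <<'E'
# needed turn (deg about tool z) then shift (mm, tool axes after turn) to reach X Y Ztips(mm), yaw of tool y (deg)
import sys
from h import *
def need(X,Y,Z,yaw):
    s=ctrl.get_state();R=Ro.from_rotvec(s["tool_rot"]).as_matrix();p=s["position"]*1000
    cur=np.degrees(np.arctan2(R[1,1],R[0,1]));dz=-((yaw-cur+90)%180-90)
    Rd=R@Ro.from_rotvec([0,0,np.radians(dz)]).as_matrix()
    d=Rd.T@(np.array([X,Y,Z+ctrl.tcp_to_tips*1000])-p)
    print("t",s["time"],"p",p.round(1),"yaw",cur.round(1),"tilt",np.degrees(np.arccos(-R[2,2])).round(2),"| turn",dz.round(1),"shift",d.round(1),"w",round(s["grip_width"]*87,1),"F",s["ft_force"].round(1))
if __name__=="__main__":
    v=list(map(float,sys.argv[1:]))
    for i in range(0,len(v),4):need(*v[i:i+4])
E
python3 n.py 598 361.3 100 -69
python3 - <<'E'
from h import *
T=optics.get_image("top")
for z in(0,.05,.08,.12):print(z,[cast(T,p,z)[:2].round(3) for p in((342,153),(404,153),(375,101))])
E
```

```text
t 0.2 p [ 234.2 -606.   238.9] yaw -68.9 tilt 0.07 | turn 0.1 shift [ 686.3 -772.5  122.7] w 87.2 F [-1.1 -0.3 -0.5]
0 [array([ 0.746, -0.011]), array([ 0.75 , -0.198]), array([ 0.916, -0.11 ])]
0.05 [array([ 0.73, -0.01]), array([ 0.734, -0.189]), array([ 0.893, -0.105])]
0.08 [array([ 0.72 , -0.009]), array([ 0.724, -0.184]), array([ 0.879, -0.102])]
0.12 [array([ 0.707, -0.008]), array([ 0.711, -0.177]), array([ 0.861, -0.097])]
```

```bash
python3 -m inch '[[[30,-18,0],[0,0,0]],[[30,-18,0],[0,0,0]],[[30,-18,0],[0,0,0]],[[30,-18,0],[0,0,0]],[[30,-18,0],[0,0,0]],[[30,-18,0],[0,0,0]],[[30,-18,0],[0,0,0]],[[30,-18,0],[0,0,0]],[[30,-18,0],[0,0,0]],[[30,-18,0],[0,0,0]]]' 0 30
python3 -m inch '[[[22,-30,0],[0,0,0]],[[22,-30,0],[0,0,0]],[[22,-30,0],[0,0,0]],[[22,-30,0],[0,0,0]],[[22,-30,0],[0,0,0]],[[22,-30,0],[0,0,0]],[[22,-30,0],[0,0,0]],[[22,-30,0],[0,0,0]],[[22,-30,0],[0,0,0]],[[22,-30,0],[0,0,0]]]'
python3 n.py 598 361.3 50 -69
```

```text
time: 1.25
position: [0.4499, -0.329, 0.2396]
tool_rot: [3.088, 0.576, -0.0]
ft_force: [-0.2, -0.2, 1.3]
grip_width: 0.996
time: 2.25
position: [0.5465, 0.0302, 0.2397]
tool_rot: [3.088, 0.576, 0.0]
ft_force: [1.4, -0.8, -0.5]
grip_width: 0.996
t 2.25 p [546.5  30.2 239.7] yaw -68.9 tilt 0.03 | turn 0.1 shift [ 166.7 -290.7  172.5] w 86.6 F [ 1.4 -0.8 -0.5]
```

```bash
python3 -m inch '[[[20,-36,0],[0,0,0]],[[20,-36,10],[0,0,0]],[[20,-36,20],[0,0,0]],[[20,-36,20],[0,0,0]],[[20,-36,25],[0,0,0]],[[20,-36,25],[0,0,0]],[[20,-35,25],[0,0,0]],[[14,-25,25],[0,0,0]],[[0,0,20],[0,0,0]],[[0,0,0],[0,0,0]]]'
python3 - <<'E'
from h import *
import n
n.need(598,361.3,8,-69)
d=optics.get_image("scene");c=d["image"][200:400,120:440];cv2.imwrite("pics/s1.png",cv2.resize(c,None,fx=2.5,fy=2.5)[:,:,::-1])
E
```

```text
time: 3.25
position: [0.5878, 0.3416, 0.0655]
tool_rot: [3.086, 0.579, -0.011]
ft_force: [0.6, -0.6, -0.3]
grip_width: 1.0
t 3.25 p [587.8 341.6  65.5] yaw -68.7 tilt 0.4 | turn 0.3 shift [ 16.9 -14.8  40.3] w 87.0 F [ 0.6 -0.6 -0.3]
```

View pics/s1.png

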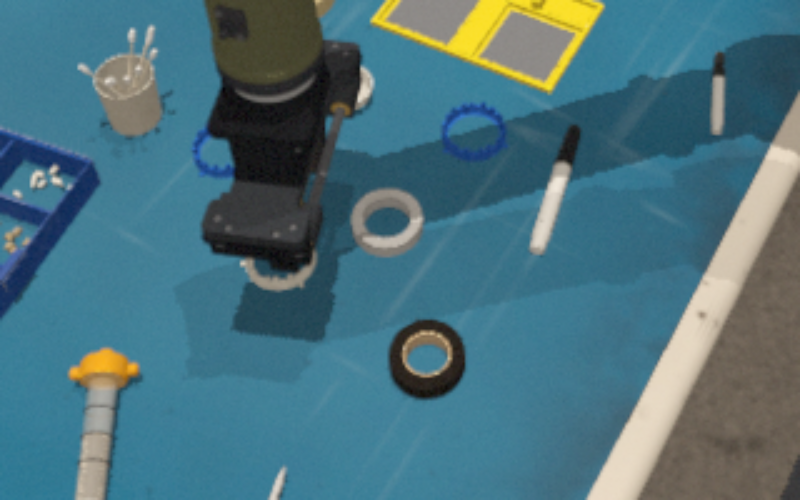

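The crop shows the open gripper just above the toothed ring (crop 280,270), a little short of it; the gauge, tape and marker are unmoved.

```bash
python3 -m inch '[[[8,-7,0],[0,0,0]],[[9,-8,0],[0,0,0]],[[0,0,0],[0,0,0]],[[0,0,0],[0,0,0]],[[0,0,0],[0,0,0]],[[0,0,0],[0,0,0]],[[0,0,0],[0,0,0]],[[0,0,0],[0,0,0]],[[0,0,0],[0,0,0]],[[0,0,0],[0,0,0]]]' >/dev/null
python3 n.py 598 361.3 8 -69
```

```text
t 4.3 p [600.9 361.9  69.5] yaw -68.9 tilt 0.01 | turn 0.1 shift [-2.9 -0.5 44.5] w 86.7 F [0.2 0.3 0.8]
```

```bash
python3 -m inch '[[[-3,0,8],[0,0,0]],[[0,0,12],[0,0,0]],[[0,0,12],[0,0,0]],[[0,0,8],[0,0,0]],[[0,0,4],[0,0,0]],[[0,0,0],[0,0,0]],[[0,0,0],[0,0,0]],[[0,0,0],[0,0,0]],[[0,0,0],[0,0,0]],[[0,0,0],[0,0,0]]]' ; python3 n.py 598 361.3 8 -69
python3 -m inch '[[[0,0,0],[0,0,0]],[[0,0,0],[0,0,0]],[[0,0,0],[0,0,0]],[[0,0,0],[0,0,0]],[[0,0,0],[0,0,0]],[[0,0,0],[0,0,0]],[[0,0,0],[0,0,0]],[[0,0,0],[0,0,0]],[[0,0,0],[0,0,0]],[[0,0,0],[0,0,0]]]' 1 30
python3 n.py 598 361.3 8 -69
```

```text
time: 5.3
position: [0.5983, 0.361, 0.0259]
tool_rot: [-3.088, -0.576, -0.001]
ft_force: [0.7, 0.3, -0.3]
grip_width: 1.004
t 5.3 p [598.3 361.   25.9] yaw -68.9 tilt 0.03 | turn 0.1 shift [-0.1 -0.4  0.9] w 87.4 F [ 0.7  0.3 -0.3]
time: 6.3
position: [0.598, 0.3609, 0.0255]
tool_rot: [3.088, 0.576, -0.0]
ft_force: [0.2, -0.3, -0.8]
grip_width: 0.658
t 6.3 p [598.  360.9  25.5] yaw -68.9 tilt 0.01 | turn 0.1 shift [ 0.1 -0.4  0.5] w 57.3 F [ 0.2 -0.3 -0.8]
```

```bash
python3 -m inch '[[[0,0,-5],[0,0,0]],[[0,0,-10],[0,0,0]],[[0,0,-15],[0,0,0]],[[0,0,-20],[0,0,0]],[[0,0,-20],[0,0,0]],[[0,0,-20],[0,0,0]],[[0,0,-10],[0,0,0]],[[0,0,0],[0,0,0]],[[0,0,0],[0,0,0]],[[0,0,0],[0,0,0]]]' >/dev/null; python3 - <<'E'
from h import *
import n
n.need(627,-114,60,-69)
d=optics.get_image("scene");c=d["image"][200:400,120:440];cv2.imwrite("pics/s2.png",cv2.resize(c,None,fx=2.5,fy=2.5)[:,:,::-1])
E
```

```text
t 7.3 p [597.5 360.3 124.2] yaw -68.9 tilt 0.12 | turn 0.1 shift [-142.3  453.3   47.8] w 57.2 F [-0.4  0.7 -1. ]
```

View pics/s2.png

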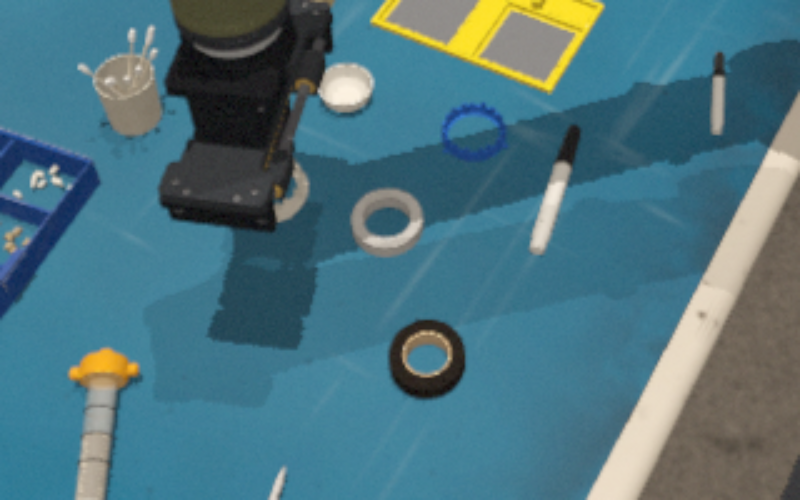

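The ring is lifted and held in the jaws, its spot on the bench now empty. I'll carry it to the far green pocket.

```bash
python3 -m inch '[[[-5,16,0],[0,0,0]],[[-10,32,0],[0,0,0]],[[-14,45,0],[0,0,0]],[[-14,45,0],[0,0,0]],[[-14,45,0],[0,0,0]],[[-14,45,0],[0,0,0]],[[-14,45,0],[0,0,0]],[[-14,45,0],[0,0,0]],[[-14,45,0],[0,0,0]],[[-14,45,0],[0,0,0]]]' >/dev/null;python3 -m inch '[[[-10,30,0],[0,0,0]],[[-5,15,10],[0,0,0]],[[0,0,15],[0,0,0]],[[0,0,15],[0,0,0]],[[0,0,8],[0,0,0]],[[0,0,0],[0,0,0]],[[0,0,0],[0,0,0]],[[0,0,0],[0,0,0]],[[0,0,0],[0,0,0]],[[0,0,0],[0,0,0]]]' ; python3 - <<'E'
from h import *
import n
n.need(627,-114,12,-69)
d=optics.get_image("scene");c=d["image"][90:250,240:480];cv2.imwrite("pics/s3.png",cv2.resize(c,None,fx=3.3,fy=3.3)[:,:,::-1])
E
```

```text
time: 9.35
position: [0.6293, -0.1129, 0.0782]
tool_rot: [3.088, 0.576, 0.001]
ft_force: [0.2, -0.0, -0.8]
grip_width: 0.658
t 9.35 p [ 629.3 -112.9   78.2] yaw -68.9 tilt 0.06 | turn 0.1 shift [-2.6  0.2 49.1] w 57.2 F [ 0.2 -0.  -0.8]
```

View pics/s3.png

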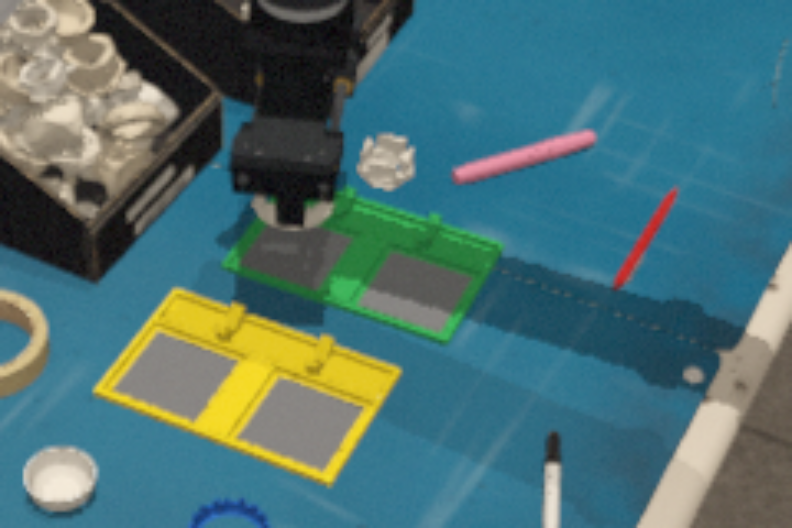

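The view shows the ring held over the green tray's left (far) pocket, V blocks on the far side as described. A white toothed lookalike sits just beyond the tray (crop 388,160).

```bash
python3 -m inch '[[[-2,0,8],[0,0,0]],[[0,0,12],[0,0,0]],[[0,0,12],[0,0,0]],[[0,0,8],[0,0,0]],[[0,0,5],[0,0,0]],[[0,0,3],[0,0,0]],[[0,0,0],[0,0,0]],[[0,0,0],[0,0,0]],[[0,0,0],[0,0,0]],[[0,0,0],[0,0,0]]]' ; python3 n.py 627 -114 12 -69
python3 -m inch '[[[0,0,0],[0,0,0]],[[0,0,0],[0,0,0]],[[0,0,0],[0,0,0]],[[0,0,0],[0,0,0]],[[0,0,-2],[0,0,0]],[[0,0,-10],[0,0,0]],[[0,0,-20],[0,0,0]],[[0,0,-25],[0,0,0]],[[0,0,-25],[0,0,0]],[[0,0,-10],[0,0,0]]]' 0.1
python3 n.py 650 188.5 60 -69
python3 - <<'E'
from h import *
T=optics.get_image("top");S=optics.get_image("scene")
for d,uv in((T,(420,199)),(S,(357,138))):
    w=world(d,"o",uv,.012)*1000;print(w.min(0),w.max(0))
E
```

```text
time: 10.4
position: [0.6274, -0.1137, 0.03]
tool_rot: [3.088, 0.576, 0.001]
ft_force: [-0.2, -0.3, -0.5]
grip_width: 0.658
t 10.4 p [ 627.4 -113.7   30. ] yaw -68.9 tilt 0.04 | turn 0.1 shift [-0.5  0.2  1. ] w 57.2 F [-0.2 -0.3 -0.5]
time: 11.4
position: [0.6289, -0.1136, 0.1252]
tool_rot: [3.086, 0.576, 0.007]
ft_force: [0.1, -0.0, -0.8]
grip_width: 0.903
t 11.4 p [ 628.9 -113.6  125.2] yaw -68.9 tilt 0.29 | turn 0.1 shift [ 127.8 -274.6   48. ] w 78.6 F [ 0.1 -0.  -0.8]
[  21.130701 -944.33386 ] [1270.4348 1112.194 ]
[ 582.0874  -280.86224] [ 640.083   -207.64062]
```

```bash
python3 -m inch '[[[16,-34,0],[0,0,0]],[[18,-39,0],[0,0,0]],[[18,-39,0],[0,0,0]],[[18,-39,0],[0,0,0]],[[18,-39,0],[0,0,0]],[[18,-39,0],[0,0,0]],[[15,-32,20],[0,0,0]],[[7,-14,20],[0,0,0]],[[0,0,10],[0,0,0]],[[0,0,0],[0,0,0]]]' 0 > /dev/null
python3 -m inch '[[[0,0,0],[0,0,0]],[[0,0,0],[0,0,0]],[[0,0,0],[0,0,0]],[[0,0,0],[0,0,0]],[[0,0,0],[0,0,0]],[[0,0,0],[0,0,0]],[[0,0,0],[0,0,0]],[[0,0,0],[0,0,0]],[[0,0,0],[0,0,0]],[[0,0,0],[0,0,0]]]'  > /dev/null
python3 - <<'E'
from h import *
import n
n.need(650,188.5,10,-69)
d=optics.get_image("scene");c=d["image"][90:290,200:480];cv2.imwrite("pics/s4.png",cv2.resize(c,None,fx=2.8,fy=2.8)[:,:,::-1])
E
```

```text
t 13.5 p [647.3 189.1  71.5] yaw -68.9 tilt 0.01 | turn 0.1 shift [ 2.3  1.5 44.5] w 87.0 F [ 0.3 -0.4 -0.8]
```

View pics/s4.png

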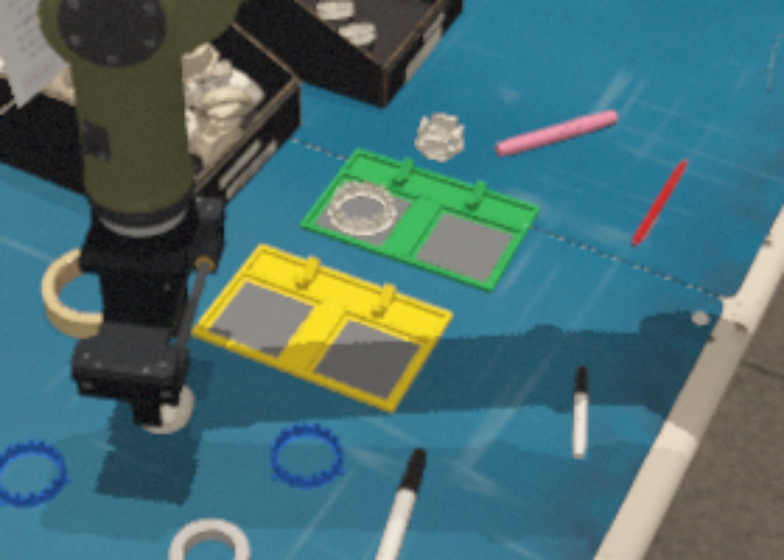

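The ring lies in the far green pocket (crop 362,208) and the gripper is over the cap (crop 165,410).

```bash
python3 -m inch '[[[2,1.5,8],[0,0,0]],[[0,0,12],[0,0,0]],[[0,0,12],[0,0,0]],[[0,0,8],[0,0,0]],[[0,0,4],[0,0,0]],[[0,0,0],[0,0,0]],[[0,0,0],[0,0,0]],[[0,0,0],[0,0,0]],[[0,0,0],[0,0,0]],[[0,0,0],[0,0,0]]]' >/dev/null ; python3 n.py 650 188.5 10 -69
python3 -m inch '[[[0,0,0],[0,0,0]],[[0,0,0],[0,0,0]],[[0,0,0],[0,0,0]],[[0,0,0],[0,0,0]],[[0,0,0],[0,0,0]],[[0,0,0],[0,0,0]],[[0,0,0],[0,0,0]],[[0,0,0],[0,0,0]],[[0,0,0],[0,0,0]],[[0,0,0],[0,0,0]]]' 1 20
python3 -m inch '[[[0,0,-5],[0,0,0]],[[0,0,-10],[0,0,0]],[[0,0,-15],[0,0,0]],[[0,0,-20],[0,0,0]],[[0,0,-15],[0,0,0]],[[0,0,-5],[0,0,0]],[[0,0,0],[0,0,0]],[[0,0,0],[0,0,0]],[[0,0,0],[0,0,0]],[[0,0,0],[0,0,0]]]'
python3 n.py 638 52.6 13 -69
```

```text
t 14.55 p [650.  188.4  27.9] yaw -68.9 tilt 0.04 | turn 0.1 shift [ 0.1 -0.1  0.9] w 86.8 F [ 0.1  0.3 -0.2]
time: 15.55
position: [0.6497, 0.1883, 0.0275]
tool_rot: [3.088, 0.576, -0.0]
ft_force: [0.6, 1.0, 0.3]
grip_width: 0.544
time: 16.55
position: [0.6492, 0.1881, 0.0965]
tool_rot: [3.088, 0.576, -0.003]
ft_force: [0.0, -0.0, 0.7]
grip_width: 0.545
t 16.55 p [649.2 188.1  96.5] yaw -68.9 tilt 0.1 | turn 0.1 shift [-58.9 122.5  66.6] w 47.4 F [ 0.  -0.   0.7]
```

```bash
python3 -m inch '[[[-5,10,0],[0,0,0]],[[-10,22,0],[0,0,0]],[[-15,30,0],[0,0,0]],[[-15,30,0],[0,0,0]],[[-9,20,10],[0,0,0]],[[-5,10,20],[0,0,0]],[[0,0,15],[0,0,0]],[[0,0,5],[0,0,0]],[[0,0,0],[0,0,0]],[[0,0,0],[0,0,0]]]' >/dev/null ; python3 n.py 638 52.6 13 -69
```

```text
t 17.55 p [639.   55.   48.1] yaw -68.7 tilt 0.06 | turn 0.3 shift [-1.8  1.9 18.1] w 47.3 F [-0.1  0.2 -0. ]
```

```bash
python3 -m inch '[[[-2,2,0],[0,0,0]],[[0,0,5],[0,0,0]],[[0,0,5],[0,0,0]],[[0,0,4],[0,0,0]],[[0,0,2],[0,0,0]],[[0,0,0],[0,0,0]],[[0,0,0],[0,0,0]],[[0,0,0],[0,0,0]],[[0,0,0],[0,0,0]],[[0,0,0],[0,0,0]]]' >/dev/null ; python3 n.py 638 52.6 13 -69
```

```text
t 18.55 p [637.7  50.7  31.7] yaw -68.9 tilt 0.02 | turn 0.1 shift [ 1.  -1.7  1.7] w 47.3 F [ 0.   0.9 -0.6]
```

```bash
python3 -m inch '[[[0,0,1.5],[0,0,0]],[[0,0,0],[0,0,0]],[[0,0,0],[0,0,0]],[[0,0,0],[0,0,0]],[[0,0,0],[0,0,0]],[[0,0,0],[0,0,0]],[[0,0,0],[0,0,0]],[[0,0,0],[0,0,0]],[[0,0,0],[0,0,0]],[[0,0,0],[0,0,0]]]'
python3 -m inch '[[[0,0,0],[0,0,0]],[[0,0,0],[0,0,0]],[[0,0,0],[0,0,0]],[[0,0,0],[0,0,0]],[[0,0,-2],[0,0,0]],[[0,0,-10],[0,0,0]],[[0,0,-20],[0,0,0]],[[0,0,-25],[0,0,0]],[[0,0,-10],[0,0,0]],[[0,0,0],[0,0,0]]]' 0.1
python3 -m inch '[[[0,0,-5],[0,0,8.5]],[[0,0,0],[0,0,8.5]],[[0,0,0],[0,0,8.5]],[[0,0,0],[0,0,8.5]],[[0,0,0],[0,0,8.5]],[[0,0,0],[0,0,0]],[[0,0,0],[0,0,0]],[[0,0,0],[0,0,0]],[[0,0,0],[0,0,0]],[[0,0,0],[0,0,0]]]' 0
python3 n.py 539.5 290.3 8 -112
```

```text
time: 19.55
position: [0.6378, 0.0507, 0.0304]
tool_rot: [3.088, 0.576, 0.001]
ft_force: [0.1, 0.3, 4.9]
grip_width: 0.547
time: 20.55
position: [0.639, 0.051, 0.0994]
tool_rot: [3.088, 0.576, 0.006]
ft_force: [-0.2, 0.2, -1.0]
grip_width: 0.896
time: 21.55
position: [0.6375, 0.0507, 0.1019]
tool_rot: [-3.087, 0.581, 0.0]
ft_force: [0.4, -0.4, -0.1]
grip_width: 0.998
t 21.55 p [637.5  50.7 101.9] yaw -111.3 tilt 0.01 | turn 0.7 shift [-180.7 -185.5   76.9] w 86.8 F [ 0.4 -0.4 -0.1]
```

```bash
python3 -m inch '[[[-15,-15,0],[0,0,0]],[[-27,-28,0],[0,0,0]],[[-30,-31,0],[0,0,0]],[[-30,-31,0],[0,0,0]],[[-30,-31,0],[0,0,0]],[[-27,-28,5],[0,0,0]],[[-15,-15,10],[0,0,0]],[[-7,-7,15],[0,0,0]],[[0,0,10],[0,0,0]],[[0,0,0],[0,0,0]]]' >/dev/null
python3 -m inch '[[[0,0,0],[0,0,0]],[[0,0,0],[0,0,0]],[[0,0,0],[0,0,0]],[[0,0,0],[0,0,0]],[[0,0,0],[0,0,0]],[[0,0,0],[0,0,0]],[[0,0,0],[0,0,0]],[[0,0,0],[0,0,0]],[[0,0,0],[0,0,0]],[[0,0,0],[0,0,0]]]'  > /dev/null
python3 - <<'E'
from h import *
import n
n.need(539.5,290.3,7.5,-111)
d=optics.get_image("scene");c=d["image"][150:350,200:480];cv2.imwrite("pics/s5.png",cv2.resize(c,None,fx=2.8,fy=2.8)[:,:,::-1])
E
```

```text
t 23.55 p [536.7 289.9  62. ] yaw -111.4 tilt 0.01 | turn -0.4 shift [ 2.5 -1.4 37.5] w 86.7 F [ 0.1 -0.6 -0.5]
```

View pics/s5.png

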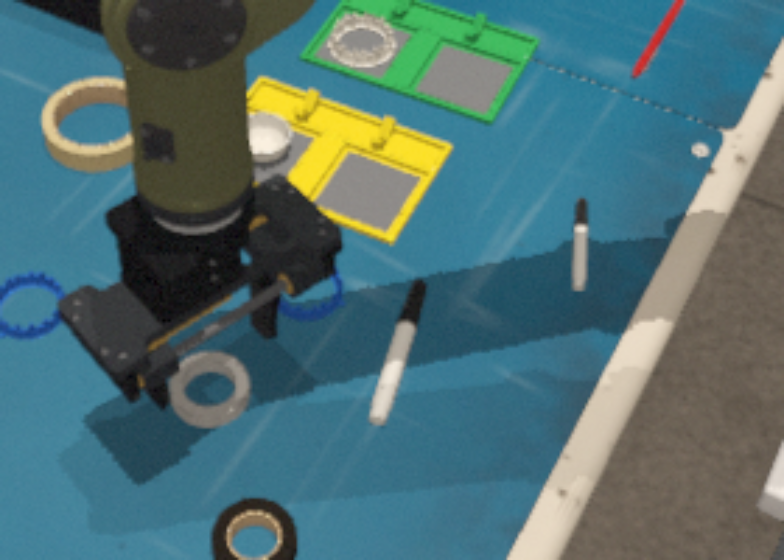

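The gripper's open jaws straddle the gauge (crop 210,388); the ring and cap sit in their far pockets.

```bash
python3 -m inch '[[[2.5,-1,8],[0,0,0]],[[0,0,12],[0,0,0]],[[0,0,10],[0,0,0]],[[0,0,5],[0,0,0]],[[0,0,2],[0,0,0]],[[0,0,0],[0,0,0]],[[0,0,0],[0,0,0]],[[0,0,0],[0,0,0]],[[0,0,0],[0,0,0]],[[0,0,0],[0,0,0]]]' >/dev/null ; python3 n.py 539.5 290.3 7.5 -111
python3 -m inch '[[[0,0,0],[0,0,0]],[[0,0,0],[0,0,0]],[[0,0,0],[0,0,0]],[[0,0,0],[0,0,0]],[[0,0,0],[0,0,0]],[[0,0,0],[0,0,0]],[[0,0,0],[0,0,0]],[[0,0,0],[0,0,0]],[[0,0,0],[0,0,0]],[[0,0,0],[0,0,0]]]' 1 45
python3 -m inch '[[[0,0,-5],[0,0,0]],[[0,0,-10],[0,0,0]],[[0,0,-15],[0,0,0]],[[0,0,-20],[0,0,0]],[[0,0,-20],[0,0,0]],[[0,0,-20],[0,0,0]],[[0,0,0],[0,0,0]],[[0,0,0],[0,0,0]],[[0,0,0],[0,0,0]],[[0,0,0],[0,0,0]]]'
python3 n.py 522.6 -119.9 50 -111
```

```text
t 24.6 p [539.6 290.   25.3] yaw -111.4 tilt 0.02 | turn -0.4 shift [-0.2 -0.3  0.8] w 86.9 F [ 0.3  0.4 -0.1]
time: 25.6
position: [0.5395, 0.29, 0.025]
tool_rot: [3.087, -0.582, 0.0]
ft_force: [0.8, 0.5, -0.2]
grip_width: 0.659
time: 26.6
position: [0.5387, 0.2894, 0.1137]
tool_rot: [3.086, -0.582, -0.003]
ft_force: [-0.3, 0.4, -2.7]
grip_width: 0.659
t 26.6 p [538.7 289.4 113.7] yaw -111.4 tilt 0.13 | turn -0.4 shift [131.7 387.8  47.2] w 57.3 F [-0.3  0.4 -2.7]
```

```bash
python3 -m inch '[[[5,15,0],[0,0,0]],[[10,30,0],[0,0,0]],[[14,42,0],[0,0,0]],[[14,42,0],[0,0,0]],[[14,42,0],[0,0,0]],[[14,42,0],[0,0,0]],[[14,42,0],[0,0,0]],[[14,42,0],[0,0,0]],[[13,37,0],[0,0,0]],[[11,30,0],[0,0,0]]]' >/dev/null;python3 -m inch '[[[6,16,5],[0,0,0]],[[3,8,10],[0,0,0]],[[0,0,15],[0,0,0]],[[0,0,15],[0,0,0]],[[0,0,5],[0,0,0]],[[0,0,0],[0,0,0]],[[0,0,0],[0,0,0]],[[0,0,0],[0,0,0]],[[0,0,0],[0,0,0]],[[0,0,0],[0,0,0]]]' >/dev/null; python3 n.py 522.6 -119.9 11 -111
```

```text
t 28.6 p [ 521.4 -119.6   65.5] yaw -111.4 tilt 0.05 | turn -0.4 shift [ 1.2 -0.1 37.5] w 57.6 F [-0.4  0.6 -0.4]
```

```bash
python3 -m inch '[[[1,0,8],[0,0,0]],[[0,0,12],[0,0,0]],[[0,0,9],[0,0,0]],[[0,0,5],[0,0,0]],[[0,0,3],[0,0,0]],[[0,0,0],[0,0,0]],[[0,0,0],[0,0,0]],[[0,0,0],[0,0,0]],[[0,0,0],[0,0,0]],[[0,0,0],[0,0,0]]]'  ; python3 n.py 522.6 -119.9 11 -111
python3 -m inch '[[[0,0,0],[0,0,0]],[[0,0,0],[0,0,0]],[[0,0,0],[0,0,0]],[[0,0,0],[0,0,0]],[[0,0,-2],[0,0,0]],[[0,0,-10],[0,0,0]],[[0,0,-20],[0,0,0]],[[0,0,-25],[0,0,0]],[[0,0,-20],[0,0,0]],[[0,0,0],[0,0,0]]]' 0.1
python3 n.py 443 381.5 50 -111
```

```text
time: 29.6
position: [0.522, -0.1199, 0.028]
tool_rot: [3.087, -0.582, 0.0]
ft_force: [-0.4, 0.1, -1.4]
grip_width: 0.664
t 29.6 p [ 522.  -119.9   28. ] yaw -111.4 tilt 0.01 | turn -0.4 shift [ 0.6 -0.2 -0. ] w 57.8 F [-0.4  0.1 -1.4]
time: 30.6
position: [0.5245, -0.1204, 0.1089]
tool_rot: [3.086, -0.582, 0.011]
ft_force: [0.4, -0.4, -0.1]
grip_width: 0.899
t 30.6 p [ 524.5 -120.4  108.9] yaw -111.4 tilt 0.4 | turn -0.4 shift [-256.2 -439.3   40.4] w 78.2 F [ 0.4 -0.4 -0.1]
```

```bash
python3 -m inch '[[[-12,-21,0],[0,0,0]],[[-22,-37,0],[0,0,0]],[[-24,-41,0],[0,0,0]],[[-24,-41,0],[0,0,0]],[[-24,-41,0],[0,0,0]],[[-24,-41,0],[0,0,0]],[[-24,-41,0],[0,0,0]],[[-24,-41,0],[0,0,0]],[[-24,-41,0],[0,0,0]],[[-24,-41,0],[0,0,0]]]' 0 >/dev/null;python3 -m inch '[[[-18,-31,0],[0,0,0]],[[-10,-18,10],[0,0,0]],[[-3,-5,15],[0,0,0]],[[0,0,10],[0,0,0]],[[0,0,5],[0,0,0]],[[0,0,0],[0,0,0]],[[0,0,0],[0,0,0]],[[0,0,0],[0,0,0]],[[0,0,0],[0,0,0]],[[0,0,0],[0,0,0]]]' >/dev/null;  python3 - <<'E'
from h import *
import n
n.need(443,381.5,8,-111)
d=optics.get_image("scene");c=d["image"][120:400,130:470];cv2.imwrite("pics/s6.png",cv2.resize(c,None,fx=2.1,fy=2.1)[:,:,::-1])
E
```

```text
t 32.6 p [447.8 357.   64.6] yaw -111.4 tilt 0.13 | turn -0.4 shift [-13.2 -21.1  39.7] w 87.2 F [-0.1 -0.6 -0.1]
```

View pics/s6.png

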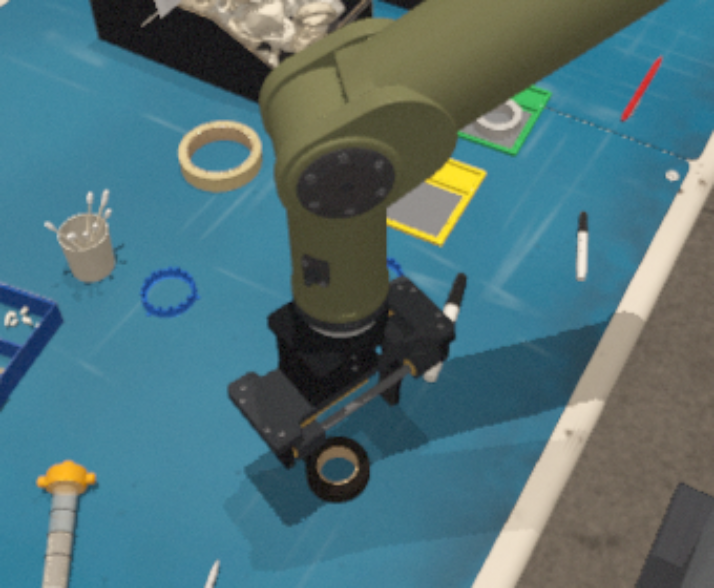

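The gauge is in the near green pocket (crop 498,112). The gripper stands just short of the black tape (crop 338,470).

```bash
python3 -m inch '[[[-6,-10,0],[0,0,0]],[[-7,-11,0],[0,0,0]],[[0,0,0],[0,0,0]],[[0,0,0],[0,0,0]],[[0,0,0],[0,0,0]],[[0,0,5],[0,0,0]],[[0,0,5],[0,0,0]],[[0,0,0],[0,0,0]],[[0,0,0],[0,0,0]],[[0,0,0],[0,0,0]]]' 0 >/dev/null; python3 n.py 443 381.5 8 -111
```

```text
t 33.65 p [443.  381.4  54.2] yaw -111.4 tilt 0.15 | turn -0.4 shift [ 0.1 -0.1 29.2] w 87.3 F [ 0.1  0.4 -0.1]
```

```bash
python3 -m inch '[[[0,0,7],[0,0,0]],[[0,0,10],[0,0,0]],[[0,0,8],[0,0,0]],[[0,0,3],[0,0,0]],[[0,0,0],[0,0,0]],[[0,0,0],[0,0,0]],[[0,0,0],[0,0,0]],[[0,0,0],[0,0,0]],[[0,0,0],[0,0,0]],[[0,0,0],[0,0,0]]]' >/dev/null ; python3 n.py 443 381.5 8 -111
python3 -m inch '[[[0,0,0],[0,0,0]],[[0,0,0],[0,0,0]],[[0,0,0],[0,0,0]],[[0,0,0],[0,0,0]],[[0,0,0],[0,0,0]],[[0,0,0],[0,0,0]],[[0,0,0],[0,0,0]],[[0,0,0],[0,0,0]],[[0,0,0],[0,0,0]],[[0,0,0],[0,0,0]]]' 1 30
python3 -m inch '[[[0,0,-5],[0,0,0]],[[0,0,-10],[0,0,0]],[[0,0,-15],[0,0,0]],[[0,0,-20],[0,0,0]],[[0,0,-20],[0,0,0]],[[0,0,-10],[0,0,0]],[[0,0,0],[0,0,0]],[[0,0,0],[0,0,0]],[[0,0,0],[0,0,0]],[[0,0,0],[0,0,0]]]'
python3 n.py 533.4 48.4 50 -111
```

```text
t 34.65 p [442.9 381.6  26.4] yaw -111.4 tilt 0.15 | turn -0.4 shift [0.1 0.  1.4] w 87.0 F [ 0.4  1.1 -0. ]
time: 35.65
position: [0.4428, 0.3815, 0.0262]
tool_rot: [3.087, -0.583, -0.004]
ft_force: [-0.2, 0.2, -0.6]
grip_width: 0.67
time: 36.65
position: [0.4425, 0.381, 0.1051]
tool_rot: [3.085, -0.583, -0.006]
ft_force: [-0.1, 0.4, -1.4]
grip_width: 0.67
t 36.65 p [442.5 381.  105.1] yaw -111.4 tilt 0.25 | turn -0.4 shift [204.2 277.8  38.1] w 58.3 F [-0.1  0.4 -1.4]
```

```bash
python3 -m inch '[[[10,14,0],[0,0,0]],[[20,27,0],[0,0,0]],[[28,38,0],[0,0,0]],[[28,38,0],[0,0,0]],[[28,38,0],[0,0,0]],[[28,38,0],[0,0,0]],[[28,38,0],[0,0,0]],[[22,30,0],[0,0,0]],[[12,17,10],[0,0,0]],[[0,0,15],[0,0,0]]]' >/dev/null;python3 -m inch '[[[0,0,10],[0,0,0]],[[0,0,0],[0,0,0]],[[0,0,0],[0,0,0]],[[0,0,0],[0,0,0]],[[0,0,0],[0,0,0]],[[0,0,0],[0,0,0]],[[0,0,0],[0,0,0]],[[0,0,0],[0,0,0]],[[0,0,0],[0,0,0]],[[0,0,0],[0,0,0]]]' >/dev/null; python3 n.py 533.4 48.4 12 -111
```

```text
t 38.65 p [531.5  48.2  70.9] yaw -111.4 tilt 0.15 | turn -0.4 shift [ 1.8 -0.9 41.9] w 57.9 F [ 0.9 -0.6 -0.3]
```

```bash
python3 -m inch '[[[2,-1,8],[0,0,0]],[[0,0,12],[0,0,0]],[[0,0,11],[0,0,0]],[[0,0,7],[0,0,0]],[[0,0,3],[0,0,0]],[[0,0,0],[0,0,0]],[[0,0,0],[0,0,0]],[[0,0,0],[0,0,0]],[[0,0,0],[0,0,0]],[[0,0,0],[0,0,0]]]'  ; python3 n.py 533.4 48.4 12 -111
python3 -m inch '[[[0,0,0],[0,0,0]],[[0,0,0],[0,0,0]],[[0,0,0],[0,0,0]],[[0,0,0],[0,0,0]],[[0,0,-2],[0,0,0]],[[0,0,-10],[0,0,0]],[[0,0,-20],[0,0,0]],[[0,0,-25],[0,0,0]],[[0,0,-20],[0,0,0]],[[0,0,0],[0,0,0]]]' 0.1
python3 -m inch '[[[0,0,0],[0,0,-8.5]],[[0,0,0],[0,0,-8.5]],[[0,0,0],[0,0,-8.5]],[[0,0,0],[0,0,-8.5]],[[0,0,0],[0,0,-8.5]],[[0,0,0],[0,0,-8.5]],[[0,0,0],[0,0,-8.5]],[[0,0,0],[0,0,-8.5]],[[0,0,0],[0,0,-8.5]],[[0,0,0],[0,0,-8.5]]]' 0.1
python3 -m inch '[[[0,0,0],[0,0,-8.5]],[[0,0,0],[0,0,-8.5]],[[0,0,0],[0,0,-8.5]],[[0,0,0],[0,0,-8.5]],[[0,0,0],[0,0,-5.0]],[[0,0,0],[0,0,0]],[[0,0,0],[0,0,0]],[[0,0,0],[0,0,0]],[[0,0,0],[0,0,0]],[[0,0,0],[0,0,0]]]' 0.3
python3 - <<'E'
from h import *
import n
n.need(431,187.8,4,13)
S=optics.get_image("scene");w=world(S,"o",(342,275),.008)*1000;print(cv2.minAreaRect(w))
E
```

```text
time: 39.65
position: [0.5336, 0.0485, 0.03]
tool_rot: [3.087, -0.583, -0.004]
ft_force: [0.0, -0.7, -0.8]
grip_width: 0.665
t 39.65 p [533.6  48.5  30. ] yaw -111.4 tilt 0.14 | turn -0.4 shift [-0.2  0.1  1. ] w 57.9 F [ 0.  -0.7 -0.8]
time: 40.65
position: [0.5363, 0.0487, 0.1107]
tool_rot: [-3.085, 0.583, -0.006]
ft_force: [0.0, -0.5, 0.6]
grip_width: 0.898
time: 41.65
position: [0.5333, 0.0483, 0.1063]
tool_rot: [-2.663, -1.663, 0.005]
ft_force: [-0.2, 0.0, 0.1]
grip_width: 0.902
time: 42.65
position: [0.5338, 0.0485, 0.1069]
tool_rot: [-1.963, -2.45, 0.003]
ft_force: [0.2, 0.0, -0.0]
grip_width: 0.701
t 42.65 p [533.8  48.5 106.9] yaw 12.6 tilt 0.16 | turn -0.4 shift [158.8 -68.6  86.2] w 61.0 F [ 0.2  0.  -0. ]
((432.4298095703125, 185.15386962890625), (17.559314727783203, 141.2456512451172), 13.293533325195312)
```

```bash
python3 -m inch '[[[10,-4,0],[0,0,0]],[[20,-9,0],[0,0,0]],[[28,-12,0],[0,0,0]],[[28,-12,0],[0,0,0]],[[28,-12,0],[0,0,0]],[[22,-10,0],[0,0,0]],[[15,-7,10],[0,0,0]],[[8,-3,15],[0,0,0]],[[0,0,15],[0,0,0]],[[0,0,5],[0,0,0]]]' >/dev/null;python3 -m inch '[[[0,0,0],[0,0,0]],[[0,0,0],[0,0,0]],[[0,0,0],[0,0,0]],[[0,0,0],[0,0,0]],[[0,0,0],[0,0,0]],[[0,0,0],[0,0,0]],[[0,0,0],[0,0,0]],[[0,0,0],[0,0,0]],[[0,0,0],[0,0,0]],[[0,0,0],[0,0,0]]]' 0.3 >/dev/null; python3 - <<'E'
from h import *
import n
n.need(431,187.8,4,13)
d=optics.get_image("scene");c=d["image"][120:320,220:480];cv2.imwrite("pics/s7.png",cv2.resize(c,None,fx=2.9,fy=2.9)[:,:,::-1])
E
```

```text
t 44.7 p [431.6 188.5  62.2] yaw 12.6 tilt 0.16 | turn -0.4 shift [-0.6 -0.6 41.2] w 61.4 F [-1.2 -0.   0.5]
```

View pics/s7.png

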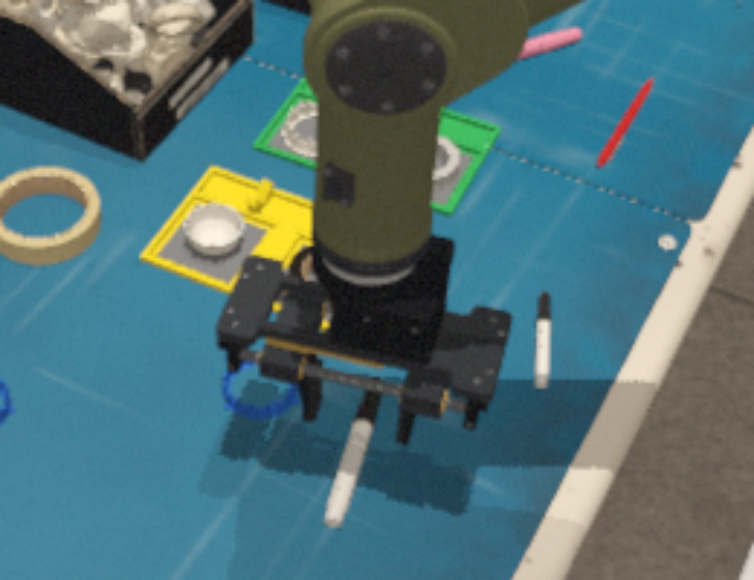

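The jaws straddle the marker (crop 350,455), nothing else between them; both far-pocket pieces look seated.

```bash
python3 -m inch '[[[0,0,8],[0,0,0]],[[0,0,12],[0,0,0]],[[0,0,11],[0,0,0]],[[0,0,7],[0,0,0]],[[0,0,3],[0,0,0]],[[0,0,0],[0,0,0]],[[0,0,0],[0,0,0]],[[0,0,0],[0,0,0]],[[0,0,0],[0,0,0]],[[0,0,0],[0,0,0]]]' >/dev/null; python3 n.py 431 187.8 4 13
python3 -m inch '[[[0,0,0],[0,0,0]],[[0,0,0],[0,0,0]],[[0,0,0],[0,0,0]],[[0,0,0],[0,0,0]],[[0,0,0],[0,0,0]],[[0,0,0],[0,0,0]],[[0,0,0],[0,0,0]],[[0,0,0],[0,0,0]],[[0,0,0],[0,0,0]],[[0,0,0],[0,0,0]]]' 1 20
python3 -m inch '[[[0,0,-5],[0,0,0]],[[0,0,-10],[0,0,0]],[[0,0,-20],[0,0,0]],[[0,0,-20],[0,0,0]],[[0,0,-20],[0,0,0]],[[0,0,-20],[0,0,0]],[[0,0,0],[0,0,0]],[[0,0,0],[0,0,0]],[[0,0,0],[0,0,0]],[[0,0,0],[0,0,0]]]'
python3 n.py 577.9 -176.9 50 93.2 577.9 -176.9 50 12.6
```

```text
t 45.75 p [431.7 188.6  21.5] yaw 12.6 tilt 0.12 | turn -0.4 shift [-0.7 -0.9  0.5] w 60.7 F [ 0.9 -0.9 -0.8]
time: 46.75
position: [0.4316, 0.1885, 0.0212]
tool_rot: [-1.963, -2.45, 0.002]
ft_force: [0.7, -0.8, -0.3]
grip_width: 0.17
time: 47.75
position: [0.4311, 0.1882, 0.1152]
tool_rot: [-1.962, -2.45, 0.005]
ft_force: [-0.9, -0.4, -0.9]
grip_width: 0.171
t 47.75 p [431.1 188.2 115.2] yaw 12.6 tilt 0.26 | turn -80.6 shift [-126.4 -372.7   47.8] w 14.8 F [-0.9 -0.4 -0.9]
t 47.75 p [431.1 188.2 115.2] yaw 12.6 tilt 0.26 | turn 0.0 shift [-388.4   63.9   47.8] w 14.8 F [-0.9 -0.4 -0.9]
```

```bash
python3 -m inch '[[[-15,2,0],[0,0,0]],[[-30,5,0],[0,0,0]],[[-42,7,0],[0,0,0]],[[-42,7,0],[0,0,0]],[[-42,7,0],[0,0,0]],[[-42,7,0],[0,0,0]],[[-42,7,0],[0,0,0]],[[-42,7,0],[0,0,0]],[[-42,7,0],[0,0,0]],[[-34,6,0],[0,0,0]]]' >/dev/null
python3 -m inch '[[[-15,2,0],[0,0,0]],[[0,0,0],[0,0,-8]],[[0,0,0],[0,0,-8]],[[0,0,0],[0,0,-8]],[[0,0,0],[0,0,-8]],[[0,0,0],[0,0,-8]],[[0,0,0],[0,0,-8]],[[0,0,0],[0,0,-8]],[[0,0,0],[0,0,-8]],[[0,0,0],[0,0,-8]]]' >/dev/null
python3 -m inch '[[[0,0,10],[0,0,-8]],[[0,0,15],[0,0,0]],[[0,0,10],[0,0,0]],[[0,0,0],[0,0,0]],[[0,0,0],[0,0,0]],[[0,0,0],[0,0,0]],[[0,0,0],[0,0,0]],[[0,0,0],[0,0,0]],[[0,0,0],[0,0,0]],[[0,0,0],[0,0,0]]]' >/dev/null
python3 - <<'E'
from h import *
import n
n.need(577.9,-176.9,13,93.2)
d=optics.get_image("scene");c=d["image"][80:240,260:480];cv2.imwrite("pics/s8.png",cv2.resize(c,None,fx=3.6,fy=3.6)[:,:,::-1])
d=optics.get_image("top");c=d["image"][130:290,290:470]
w=world(d,"green",(370,190),.008)*1000;print(cv2.minAreaRect(w))
E
```

```text
t 50.75 p [ 578.9 -176.2   80.9] yaw 92.6 tilt 0.14 | turn -0.6 shift [ 0.9 -0.7 50.9] w 14.4 F [-0.2  0.9 -1. ]
((651.3070678710938, -128.6930694580078), (42.67158889770508, 126.19905853271484), 5.035438060760498)
```

View pics/s8.png

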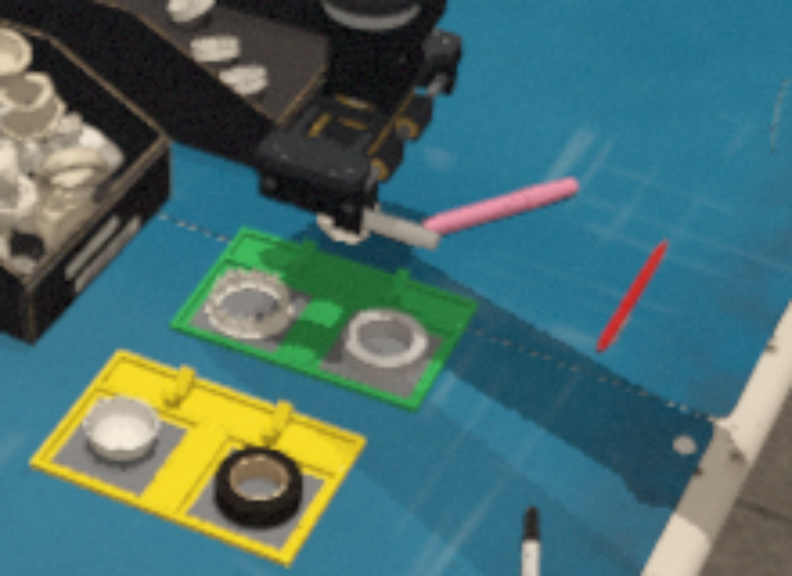

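All four pocket pieces sit in their pockets, and the marker is held over the green tray's pen rest (crop 345,220), parallel to it.

```bash
python3 -m inch '[[[1,-0.7,6],[0,0,-0.6]],[[0,0,10],[0,0,0]],[[0,0,10],[0,0,0]],[[0,0,10],[0,0,0]],[[0,0,7],[0,0,0]],[[0,0,4],[0,0,0]],[[0,0,2],[0,0,0]],[[0,0,0],[0,0,0]],[[0,0,0],[0,0,0]],[[0,0,0],[0,0,0]]]' ; python3 n.py 577.9 -176.9 13 93.2
```

```text
time: 51.85
position: [0.5773, -0.1764, 0.032]
tool_rot: [0.088, -3.137, -0.001]
ft_force: [-3.7, 2.0, 3.0]
grip_width: 0.169
t 51.85 p [ 577.3 -176.4   32. ] yaw 93.2 tilt 0.21 | turn 0.0 shift [-0.5 -0.5  2. ] w 14.7 F [-3.7  2.   3. ]
```

```bash
python3 -m inch '[[[0,0,0.5],[0,0,0]],[[0,0,0],[0,0,0]],[[0,0,0],[0,0,0]],[[0,0,0],[0,0,0]],[[0,0,0],[0,0,0]],[[0,0,0],[0,0,0]],[[0,0,0],[0,0,0]],[[0,0,0],[0,0,0]],[[0,0,0],[0,0,0]],[[0,0,0],[0,0,0]]]' 0.7
python3 -m inch '[[[0,0,-3],[0,0,0]],[[0,0,-10],[0,0,0]],[[0,0,-20],[0,0,0]],[[0,0,-30],[0,0,0]],[[0,0,-40],[0,0,0]],[[0,0,-40],[0,0,0]],[[0,0,-20],[0,0,0]],[[0,0,0],[0,0,0]],[[0,0,0],[0,0,0]],[[0,0,0],[0,0,0]]]' 
python3 -m inch '[[[-10,-15,0],[0,0,0]],[[-10,-20,0],[0,0,0]],[[-10,-30,0],[0,0,0]],[[-10,-30,0],[0,0,0]],[[-10,-30,0],[0,0,0]],[[-10,-30,0],[0,0,0]],[[0,-10,0],[0,0,0]],[[0,0,0],[0,0,0]],[[0,0,0],[0,0,0]],[[0,0,0],[0,0,0]]]' 
python3 - <<'E'
from h import *
d=optics.get_image("scene");c=d["image"][80:240,260:480];cv2.imwrite("pics/s9.png",cv2.resize(c,None,fx=3.6,fy=3.6)[:,:,::-1])
d=optics.get_image("top");c=d["image"][140:290,290:470];cv2.imwrite("pics/t9.png",cv2.resize(c,None,fx=4,fy=4)[:,:,::-1])
E
```

```text
time: 52.85
position: [0.5777, -0.1769, 0.0313]
tool_rot: [0.088, -3.138, -0.0]
ft_force: [0.3, -0.3, 0.1]
grip_width: 0.301
time: 53.85
position: [0.5772, -0.1766, 0.1929]
tool_rot: [0.088, -3.135, -0.001]
ft_force: [0.0, 0.5, 0.4]
grip_width: 0.303
time: 54.85
position: [0.6475, -0.3359, 0.1939]
tool_rot: [0.091, -3.137, -0.003]
ft_force: [0.8, -0.8, -0.4]
grip_width: 0.302
```

View pics/s9.png

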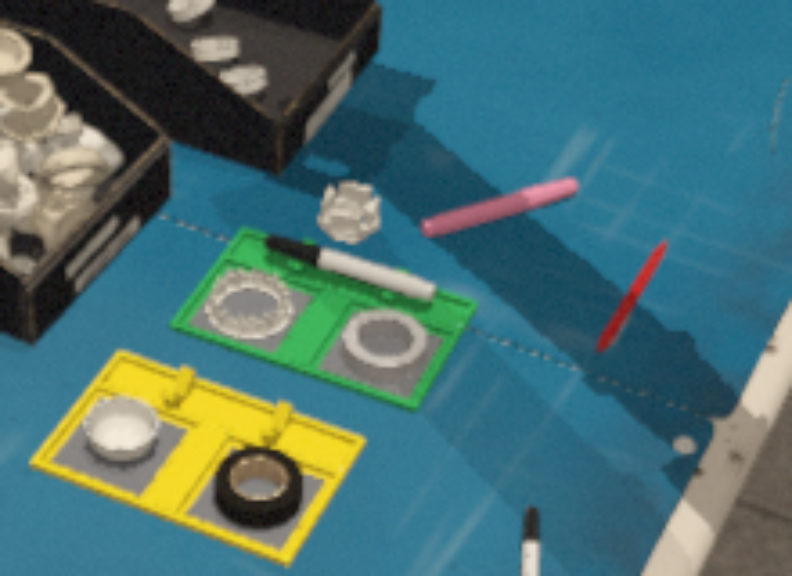

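View pics/t9.png

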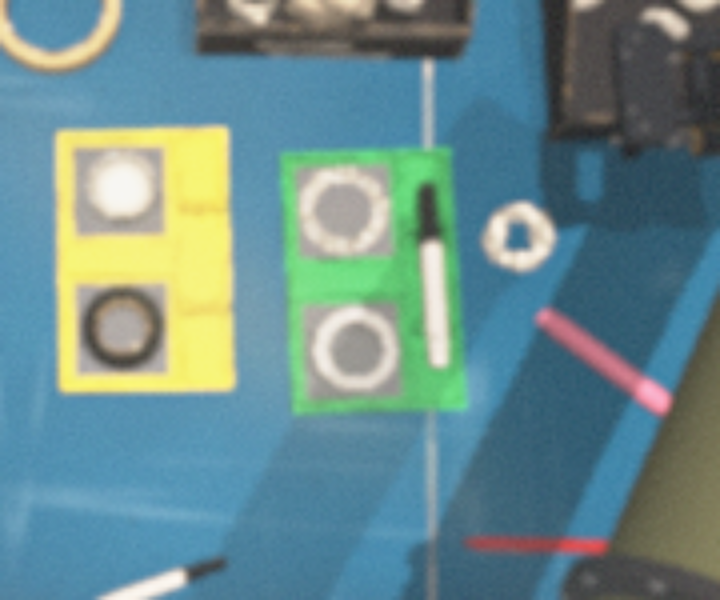

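All five pieces are centred and the marker lies along the V blocks (its middle at top-crop 433,275, tray middle row about 280). The gripper is clear of everything, so I'm handing in.

```bash
python3 -c "
from bench import close_job;print(close_job())"
```

```text
the job is handed in; nothing more can be done
None
```

I made up both kits and handed the job in at about 55 s of the 112 s allowed; no verdict was reported.

- **Green tray:** the toothed ring is in the far pocket, the steel gauge in the near pocket, and the marker is in the V blocks.
- **Yellow tray:** the cap is in the far pocket, the black tape in the near pocket, and the pen rest is empty.

**Last checks:** I judged the final scene and top pictures by eye and did not measure positions in them.
- All four round pieces look flat and close to their pocket centres.
- The marker lies along the rest, a few mm from its middle.
- The red pen, tan tape and lookalikes look undisturbed, and the gripper was about 0.17 m above the bench, touching nothing.

**Disagreements and shortfalls:**
- The two cameras differed by 2–5 mm on the starting positions, so I used the average.
- The gripper read about 57 mm on the 60–64 mm pieces, so I trusted its width reading only loosely.
- The move to the black tape stopped about 25 mm short and was corrected before grasping.
- The marker touched the V blocks about 2 mm earlier than I worked out, with about 5 N of force. I released it there.

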